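# Lock the shaker's drive disc with its transport bar

### The job

The shaker's drive must be locked before it is moved: push the yellow wing round with the fingertips until the slot of the metal disc lines up with the red bar, then push the bar by its upright red plate through the disc, fully home into the keeper on the far side. Only push: do not pinch the wing or the plate, do not lift or shove the shaker out of place, and leave the things standing round it alone.

Things in the scene. Friction and masses are not known exactly. Their poses are not given: they have to be found in the camera images.
- shaker_base: Drive base of a bench shaker, platform off: white box 235 x 100 mm on rubber feet, deck 41.5 mm above the worktop; loose, 3.5 kg, slides at about 20 N. Origin: on the worktop under the disc's axis. Its +x is the way the bar is pushed; box x -170 to 65, y -50 to 50 mm. Bar guides: x -148 to -48, y within 14.5, top 57.5 mm. Keeper (dark steel bridge): x 41 to 63, y within 17, top 59.5 mm.
- locking_disc (a joint): Angle of the aluminium disc (72 mm across, vertical axis) against the base, counter-clockwise from above positive, no stops. Its straight slot, 14 mm wide with mouths flared to 22 mm, lines up with the bar at 0 and at pi: either will do. Starts 0.5 rad or more off both. Friction 0.05 N m, stays where left. The bar enters only if the slot is within about 0.2 rad of its line.
- disc_center (a point): Centre of the disc's top face, 59 mm above the worktop; turns with the disc: its x axis runs along the slot, its -y axis points along the yellow wing.
- wing_a: Half of the yellow wing on the disc's +x side. The wing is an upright blade on the disc along its -y axis, square to the slot, 14 to 44 mm from the axis, 8 mm thick in all, 59 to 87 mm above the worktop; each half is 4 x 30 x 28 mm, origin in its middle, axes as the disc's. Push this face to turn the disc clockwise seen from above (joint falls).
- wing_b: The other half of the yellow wing, on the disc's -x side. Push this face to turn the disc counter-clockwise (joint grows).
- lock_bar (a joint): How far the red bar is pushed, m: about 0 at the start, 0.100 at its end stop (fully home). Bar 10 x 10 mm, centre line 51 mm above the worktop, slides along the base's x axis through the disc's axis; friction 1.5 N, stays where left. At 0 its tip is 46 mm (10 mm clear of the disc's rim) and the middle of its plate 150 mm before the disc's axis.
- bar_tip (a point): Tip of the red bar (tapered to 4 mm wide), on its centre line.
- plate_back: Rear half of the upright red plate at the bar's rear end, with a black rubber pad: the face to push, towards the base's +x. The plate is 50 mm wide across the bar, 8 mm thick in all, 61 to 93 mm above the worktop; each half is 4 x 50 x 32 mm, origin in its middle, axes as the base's.
- plate_front: Front half of the same red plate, facing the disc.
- stain_red: Bystander: red dropper bottle, 38 mm wide, 97 mm tall, standing beyond the keeper end of the shaker. Origin: centre of its underside.
- objective_case: Bystander: white round screw case with a black lid, 41 mm diameter, 61 mm tall, beside the shaker on the side away from the robot. Origin: centre of its underside.
- cover_box: Bystander: small white box 27 x 27 x 16 mm behind the plate end of the shaker. Origin: centre of its underside.

How it is judged:
By the outcome, as a careful person would: the job done as asked, in the order asked, and still so for the second after the job is handed in, with the robot touching nothing.
It also fails if it takes over 45 s, if anything falls off the work surface, if the arm or the gripper's body presses on something with over 40 N, if the wrist force passes 120 N, or if a joint passes its speed limit or range.

### The arm

A 6-joint arm with a two-finger parallel gripper is mounted at the origin on a cart in front of the work surface, level with it; the furniture and walls round the work are solid. World frame = base frame: x ahead of the robot, y to its left, z up, the work surface at z = 0. Lengths are in m, angles in rad, forces in N, time in s.
With the tool pointing down it reaches from about 0.3 to 0.775 m from the base axis. Payload 14.6 kg.
Tool frame: the origin (TCP) lies between the finger pads; the fingertips stand 8 mm ahead of it and the grasp point (between the pads) lies 11 mm behind it; x points along the fingers, y is the direction in which the jaws open and shut, and the axes are right-handed (so a half turn about x gives the same grasp; the last joint's range is limited). The gripper opens to 94 mm and grips with 3 to 60 N. Pads are 16 mm wide; open, the fingers measure 119 mm over their backs; the gripper's body (75 mm by 177 mm) begins 78 mm behind the grasp point.
Start: joints at [-1.258, 0.3, 1.521, -0, 1.321, -0.067], TCP at [0.204, -0.511, 0.213] pointing down, gripper open.
Joint ranges: [-3.03, 3.03], [-0.79, 2.21], [0.23, 2.52], [-1.04, 4.18], [0, 3.07], [-2.55, 2.55]. Speed limits (rad/s): [2.22, 2.22, 2.57, 3.14, 3.14, 3.14].

### API

Orientations are given as [roll, pitch, yaw] about the fixed x, y, z axes, in that order (R = Rz(yaw) Ry(pitch) Rx(roll)).
In Python, from station import ctrl gives the robot as it stands.
- The arm moves only by the shell command python3 -m creep 'ROWS' [FORCE]. ROWS is a JSON object of lists of equal length, an entry for each row: "hand": the closure, from -1 (fully open) to 1 (shut); "slide": the shift along the tool's x, y, z in m, a list of three; "spin": the turn about the tool's x in degrees. A call has 1 to 12 rows; each row is the pose to reach, as a shift and turn from the pose commanded when the call began, along the tool's axes at that moment; what a row does not reach only later rows make up. A row lasts 1/12 s, in which the tool goes at most 41.7 mm and 7.16 degrees, less where a joint would pass 70% of its speed; a pose out of reach is approached as far as the arm can. A call with a gripper value outside its range is refused whole. The fingers move at their own pace and stop on an object; FORCE is the grip in N (left out, the last holds). Time passes only in rows, so rows that repeat a pose let the fingers close. It gives the time, the measured TCP pose, the force and the opening at its end, in the units of the state.
- ctrl.get_obs(): the state, without advancing time (a new reading comes with each control period).
- ctrl.camera(name): name is "side" or "top"; returns the picture (480x640x3 uint8, red, green, blue); there is no depth.
- ctrl.calibration(name): a dict with "K" (3x3 intrinsics, pixels), "R" (3x3) and "t" (3): a world point X has camera coordinates R X + t. Camera axes: x right, y down, z forward; pixel columns grow to the right and rows downward; lengths in m; the calibration is good to about 2 mm. A picture is of the moment at which its call begins. calibration takes no time and is no camera call.
- ctrl.hand_in(): hands the job in, once; it reports no verdict.
The state is a dict: "time_s": time; "qpos": joint angles; "joint_vel": joint speeds; "tau": joint torques, N m; "ee_pos": TCP position; "eef_rot": TCP orientation; "force": force on the tool from outside, world axes, zero at the start; "moment": the same for the moment, N m; "grip_width": finger opening in m.
Only numpy, scipy, OpenCV 4.12 (cv2) and the standard library are available. Lean on these libraries where they do the work, as an engineer would, in place of code of your own. Each camera call takes 0.05 s, during which the arm holds its last target.

## Working session

There is one attempt and no reset: what is moved stays moved. The work goes in short steps, Python scripts to look and compute and a shell command to move; the robot and the scene stay as the last step left them, time stands still between calls to the robot, and variables do not carry over. Pictures are saved under pics/ and viewed, and the job is handed in when it is done.

```bash
ls; mkdir -p pics
python3 - <<'E'
from station import ctrl
import cv2
for n in("side","top"):
    cv2.imwrite(f"pics/{n}0.png",ctrl.camera(n)[:,:,::-1])
    c=ctrl.calibration(n);print(n,c["K"],c["R"],c["t"], -c["R"].T@c["t"])
o=ctrl.get_obs();print(o)
E
```

```text
pics
side [[545.80176753   0.         328.25501988]
 [  0.         545.80176753 244.36777634]
 [  0.           0.           1.        ]] [[-0.99662962  0.0812798  -0.01109017]
 [ 0.06898403  0.75724488 -0.64947779]
 [-0.04439145 -0.64805385 -0.76029968]] [0.55357391 0.14649658 0.82978681] [0.57843767 0.38181837 0.73217216]
top [[540.3297297    0.         314.81662048]
 [  0.         540.3297297  240.28255091]
 [  0.           0.           1.        ]] [[-0.01649562 -0.99984815 -0.00561901]
 [-0.97211635  0.01735234 -0.23385616]
 [ 0.23391816  0.00160473 -0.97225497]] [-0.131365    0.55815146  0.80654568] [ 0.35175554 -0.14232457  0.91395706]
{'time_s': 0.1, 'qpos': array([-1.25762759e+00,  3.00412842e-01,  1.52152929e+00,  1.84556054e-05,
        1.32068427e+00, -6.65827220e-02]), 'joint_vel': array([-0.00083697,  0.00012935, -0.00234957, -0.00045153, -0.00046675,
        0.00012416]), 'tau': array([-1.68445771e-03, -5.32649446e+01, -3.53289163e+01,  7.08098849e-02,
        2.34610919e-02, -4.09294887e-05]), 'ee_pos': array([ 0.20381949, -0.51059502,  0.21294019]), 'eef_rot': array([-1.65467048,  1.56976243,  1.86666905]), 'force': array([-0.58001657,  0.35054071, -0.42781213]), 'moment': array([-0.01707493,  0.0169493 ,  0.0297653 ]), 'grip_width': 0.09421933149815505}
```

View pics/side0.png

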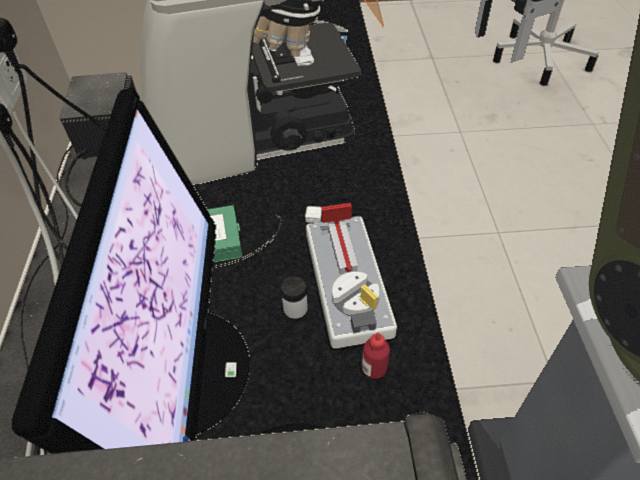

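View pics/top0.png

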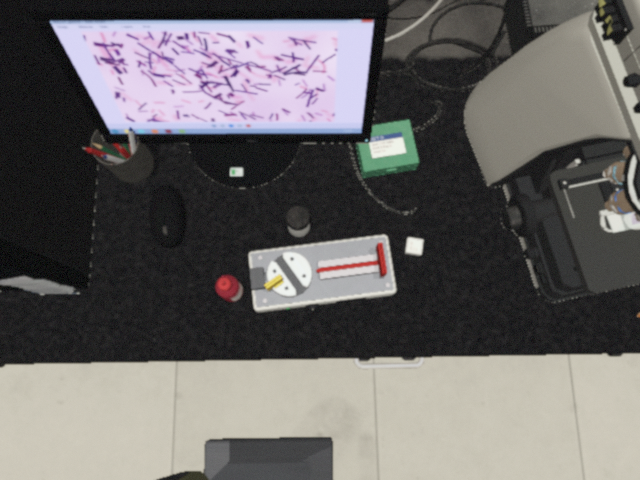

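The top view shows the shaker at about (322,273): disc at (289,274), yellow wing to its lower left at (273,283), red plate at (381,260). The bar is pushed towards image left, which is world +y. The bystanders are the bottle (229,288), the case (298,222) and the cover box (415,246).

```bash
cat > h.py <<'E'
from station import ctrl
import cv2, numpy as np
def ray(n,u,v,z):
    c=ctrl.calibration(n);d=c["R"].T@np.linalg.inv(c["K"])@np.array([u,v,1.]);C=-c["R"].T@c["t"]
    return C+d*(z-C[2])/d[2]
def proj(n,X):
    c=ctrl.calibration(n);p=c["K"]@(c["R"]@np.array(X)+c["t"]);return p[:2]/p[2]
def masks(im):
    i=im.astype(int);r,g,b=i[...,0],i[...,1],i[...,2]
    return dict(red=(r>110)&(g<70)&(b<80), yel=(r>140)&(g>110)&(b<100))
E
python3 - <<'E'
from h import *
for n in("top","side"):
    im=cv2.imread(f"pics/{n}0.png")[:,:,::-1]
    for k,m in masks(im).items():
        N,l,s,c=cv2.connectedComponentsWithStats(m.astype(np.uint8))
        for i in range(1,N):
            if s[i,4]>25: print(n,k,s[i],c[i].round(1), cv2.minAreaRect(np.argwhere(l==i)[:,::-1].astype(np.float32)))
im=cv2.imread("pics/top0.png");cv2.imwrite("pics/topz.png",cv2.resize(im[220:330,210:440],None,fx=3.4,fy=3.4,interpolation=cv2.INTER_CUBIC))
im=cv2.imread("pics/side0.png");cv2.imwrite("pics/sidez.png",cv2.resize(im[190:390,270:410],None,fx=3,fy=3,interpolation=cv2.INTER_CUBIC))
E
```

```text
top red [114 144  11  10  46] [119.1 148. ] ((118.54000091552734, 147.77999877929688), (11.80000114440918, 5.0), 36.869895935058594)
top red [ 85 148  20   8  63] [ 94.5 151.1] ((94.56922912597656, 151.24615478515625), (19.64609718322754, 4.385289669036865), 15.255120277404785)
top red [377 244   9  31 143] [381.1 259. ] ((380.7999572753906, 259.1000061035156), (30.405593872070312, 5.232591152191162), 81.8698959350586)
top red [318 261  61  11 119] [348.8 265.6] ((347.84716796875, 265.853759765625), (2.3128650188446045, 60.530975341796875), 82.40535736083984)
top red [216 276  23  23 378] [227.  286.6] ((227.0, 287.0), (22.0, 22.0), 90.0)
top yel [264 277  18  13  83] [273.  283.6] ((273.1131286621094, 283.31390380859375), (6.464106559753418, 18.788196563720703), 64.98310089111328)
side red [322 203  30  67 544] [338.2 221.8] ((336.5, 236.0), (66.0, 29.0), 90.0)
side red [364 333  26  28 433] [376.5 348.7] ((376.7500305175781, 348.2500305175781), (24.041629791259766, 23.33452033996582), 45.0)
side yel [365   1  18  23  77] [375.9  11.6] ((376.75506591796875, 9.72146987915039), (27.771961212158203, 9.257320404052734), 55.00798034667969)
side yel [360 286  18  23 172] [368.7 298.5] ((367.4622497558594, 297.6320495605469), (23.89607810974121, 12.470190048217773), 42.51044845581055)
```

```bash
sleep 0.1
```

```text
(no output)
```

View pics/topz.png

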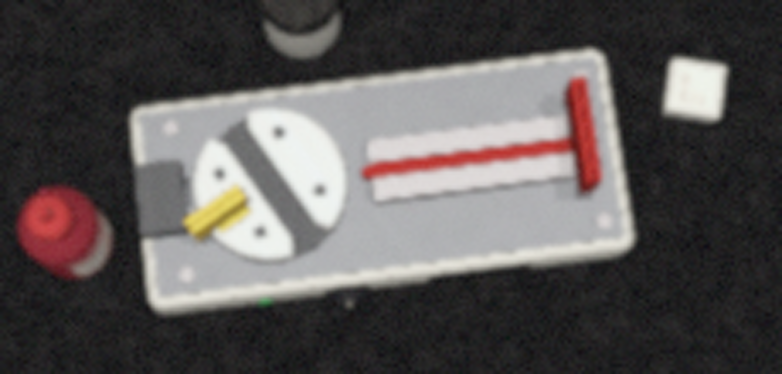

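View pics/sidez.png

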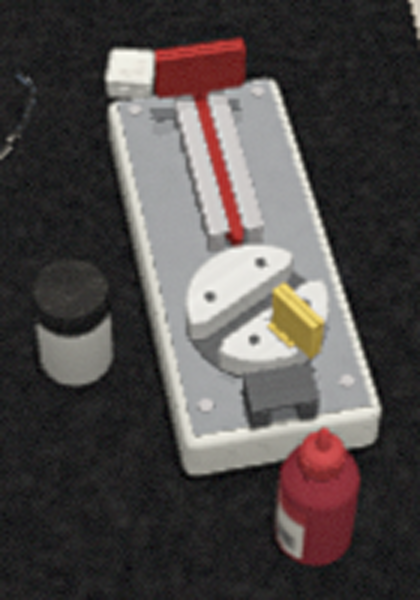

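Run:
```python
from h import *
im=cv2.imread("pics/top0.png")[:,:,::-1]
Z=lambda x,y,z: ray("top",210+(x+.5)/3.4-.5,220+(y+.5)/3.4-.5,z)
f=lambda a:np.round(a,4)
C=Z(269.5,184,.059);print("disc C",f(C))
# white ellipse fit
w=(im.min(2)>200);w[:, :250]=0;
N,l,s,c=cv2.connectedComponentsWithStats(w.astype(np.uint8))
pts=[]
for i in range(1,N):
    if s[i,4]>150: print(s[i],c[i])
print("corners deck", [f(Z(*p,.0415)) for p in((133,108),(604,52),(633,240),(155,308))])
tip=Z(365,173,.051+.0);g=Z(575,146,.056);tp=Z(370,173,.056)
print("bar",f(tip),f(g),f(tp),"dir",np.degrees(np.arctan2(*(tip-g)[[1,0]])))
p1=Z(578,80,.093);p2=Z(592,185,.093);print("plate top",f(p1),f(p2),np.linalg.norm(p1-p2))
w1=Z(190,226,.087);w2=Z(243,193,.087);print("wing",f(w1),f(w2),np.degrees(np.arctan2(*(w1-w2)[[1,0]])))
s1=Z(238,128,.059);s2=Z(312,245,.059);print("slot",f(s1),f(s2),np.degrees(np.arctan2(*(s1-s2)[[1,0]])))
for nm,p,z in(("bottle",(75,240),.0),("case",(302,40),.0),("box",(696,90),.016)):print(nm,f(Z(*p,z)))
print("case lid side",f(ray("side",294,284,.061)),"bottle top side",f(ray("side",377,335,.097)),"bottle top top",f(Z(47,215,.097)))
print("box top side",f(ray("side",314,211,.016)))
# side check
print("disc side", f(ray("side",270+258/3,190+310/3,.059)))
print(proj("side",C),proj("side",[*w1[:2],.087]),proj("side",[*p1[:2],.093]),proj("side",[*p2[:2],.093]))
```

```text
disc C [ 0.503  -0.0985  0.059 ]
[ 250   23  122  104 8931] [313.64270518  72.64908745]
[370 138  36  20 522] [387.08812261 147.32950192]
[608 214  17  18 195] [615.75897436 222.24615385]
[406 238  16  16 205] [413.97073171 245.5902439 ]
[283 252  29  34 533] [298.93621013 266.29080675]
[318 255  56  11 275] [345.65818182 260.16727273]
[267 261  29  35 392] [279.98214286 279.93367347]
[321 266  54  12 271] [347.29151292 271.57564576]
[255 288 140  22 301] [326.3089701  299.24252492]
corners deck [array([ 0.5447, -0.0314,  0.0415]), array([ 0.5686, -0.2616,  0.0415]), array([ 0.4759, -0.271 ,  0.0415]), array([ 0.4474, -0.043 ,  0.0415])]
bar [ 0.5089 -0.1436  0.051 ] [ 0.5193 -0.2436  0.056 ] [ 0.5079 -0.146   0.056 ] dir 95.91526284339257
plate top [ 0.5428 -0.242   0.093 ] [ 0.4939 -0.2461  0.093 ] 0.04906139827937478
wing [ 0.4793 -0.0637  0.087 ] [ 0.4941 -0.0878  0.087 ] 121.46686612553756
slot [ 0.5302 -0.0836  0.059 ] [ 0.4737 -0.1182  0.059 ] 31.45386115091817
bottle [0.4867 0.0022 0.    ]
case [ 0.5881 -0.1125  0.    ]
box [ 0.5546 -0.3102  0.016 ]
case lid side [ 0.5977 -0.1158  0.061 ] bottle top side [0.4893 0.0054 0.097 ] bottle top top [ 4.839e-01 -3.000e-04  9.700e-02]
box top side [ 0.556  -0.3107  0.016 ]
disc side [ 0.5054 -0.0915  0.059 ]
[357.08162687 289.48824098] [376.81883305 296.48160277] [323.28350191 207.82761601] [352.7608571  204.05734612]
```

```bash
cat >> h.py <<'E'
from scipy.spatial.transform import Rotation as Ro
PH=np.radians(96.0);C0=np.array([.503,-.0985])
bx=np.array([np.cos(PH),np.sin(PH)]);by=np.array([-bx[1],bx[0]])
def b2w(x,y): return C0+x*bx+y*by
def w2b(p): d=np.array(p[:2])-C0; return np.array([d@bx,d@by])
def Rt(): return Ro.from_euler('xyz',ctrl.get_obs()["eef_rot"]).as_matrix()
def slide_to(x,y,z): # base-frame m -> tool slide
    o=ctrl.get_obs(); return Rt().T@(np.array([*b2w(x,y),z])-o["ee_pos"])
E
python3 - <<'E'
from h import *
R=Rt();print(R.round(3))
print("angle tool y,z world deg",np.degrees(np.arctan2(R[1,1:],R[0,1:])))
print("slide",slide_to(.050,-.024,.213),b2w(.05,-.024))
print("bottle",w2b([.486,.002]),"case",w2b([.593,-.114]),"box",w2b([.555,-.31]))
E
```

```text
[[-0.     0.371 -0.929]
 [ 0.001 -0.929 -0.371]
 [-1.    -0.001 -0.   ]]
angle tool y,z world deg [ -68.24210412 -158.24210923]
slide [ 3.03586373e-04 -3.13437919e-01 -4.67300710e-01] [ 0.5216421  -0.04626522]
bottle [0.10172643 0.00640176] case [-0.02482265 -0.08788678] box [-0.21577686 -0.02960737]
```

```bash
python3 -m creep '{"hand":[1,1,1,1,1,1,1,1,1,1,1,1],"slide":[[0,-0.01,-0.015],[0,-0.03,-0.045],[0,-0.05,-0.075],[0,-0.07,-0.105],[0,-0.09,-0.135],[0,-0.11,-0.165],[0,-0.13,-0.195],[0,-0.15,-0.225],[0,-0.17,-0.255],[0,-0.19,-0.285],[0,-0.205,-0.307],[0,-0.21,-0.315]],"spin":[-3,-9,-15,-22,-29,-36,-43,-50,-57,-64,-70,-74.2]}' 20
python3 - <<'E'
from h import *
R=Rt();o=ctrl.get_obs()
print(o["qpos"],"yz",np.degrees(np.arctan2(R[1,1:],R[0,1:])), "slide",slide_to(.050,-.024,.213))
E
```

```text
time_s: 1.1
ee_pos: [0.4199, -0.1962, 0.2133]
eef_rot: [-3.135, 1.57, 1.69]
force: [-0.3, -1.9, -0.4]
grip_width: 0.0177
[-5.16525768e-01  1.06132234e-01  1.75446226e+00  4.40903003e-04
  1.28130987e+00 -6.29057203e-01] yz [  6.44036133 -83.55963878] slide [ 0.00037842  0.11795886 -0.13761804]
```

```bash
python3 -m creep '{"hand":[1,1,1,1,1,1,1,1],"slide":[[0,0.012,-0.014],[0,0.036,-0.042],[0,0.06,-0.07],[0,0.084,-0.098],[0,0.106,-0.124],[0,0.116,-0.135],[0,0.118,-0.138],[0,0.118,-0.138]],"spin":[0,0,0,0,0,0,0,0]}'
python3 - <<'E'
from h import *
R=Rt();o=ctrl.get_obs()
print(o["qpos"],"yz",np.degrees(np.arctan2(R[1,1:],R[0,1:])), "slide",slide_to(.050,-.024,.076),w2b(o["ee_pos"]))
cv2.imwrite("pics/side1.png",ctrl.camera("side")[:,:,::-1]);cv2.imwrite("pics/top1.png",ctrl.camera("top")[:,:,::-1])
E
```

```text
time_s: 1.77
ee_pos: [0.5216, -0.0489, 0.2129]
eef_rot: [-1.773, 1.57, 3.045]
force: [0.0, -1.0, -0.0]
grip_width: 0.0003
[-1.63297712e-01  2.42693581e-01  1.59482452e+00 -7.02928426e-05
  1.30509147e+00 -2.68856550e-01] yz [  6.04914132 -83.95087039] slide [ 0.13693211  0.00048436 -0.00254502] [ 0.04742664 -0.02365456]
```

View pics/side1.png

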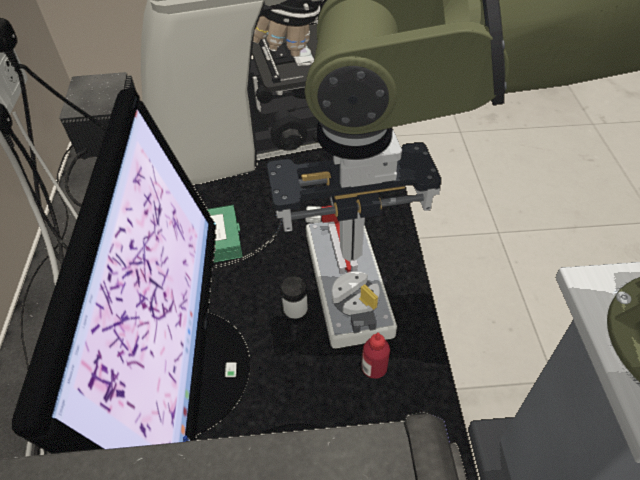

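View pics/top1.png

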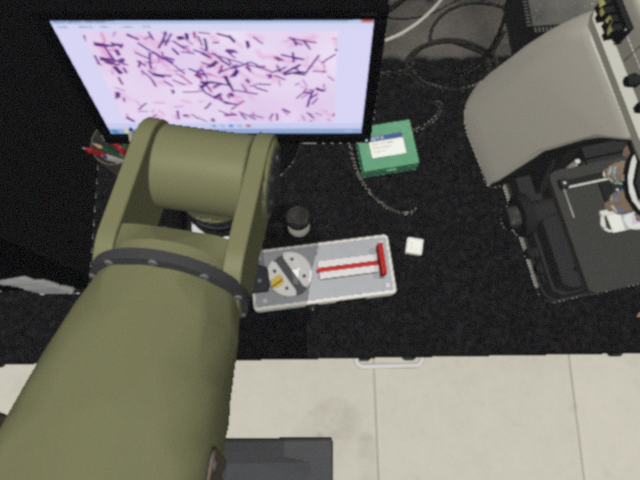

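The arm hides most of the base from the top camera. In the side view the closed fingertips hang at about (350,262), above the disc with its slot still turned, and nothing has been touched.

```bash
python3 - <<'E'
from h import *
print(proj("side",[.5216,-.0489,.205]))
print("descended tip px",proj("side",[*b2w(.05,-.024),.068]))
E
python3 -m creep '{"hand":[1,1,1,1,1,1],"slide":[[0.02,0,-0.003],[0.055,0,-0.003],[0.09,0,-0.003],[0.12,0,-0.003],[0.135,0,-0.003],[0.137,0,-0.003]],"spin":[0,0,0,0,0,0]}'
python3 - <<'E'
from h import *
o=ctrl.get_obs();print(w2b(o["ee_pos"]),o["force"])
im=ctrl.camera("side")[:,:,::-1]
cv2.imwrite("pics/side2.png",cv2.resize(im[190:390,270:440],None,fx=3,fy=3,interpolation=cv2.INTER_CUBIC))
E
```

```text
[350.23536729 254.20991689]
descended tip px [348.54259882 316.18729488]
time_s: 2.37
ee_pos: [0.5193, -0.0475, 0.0737]
eef_rot: [-1.81, 1.566, 3.005]
force: [-0.0, -0.1, -1.1]
grip_width: 0.0001
[ 0.04905243 -0.02153115] [-0.03426216 -0.14078078 -1.05082499]
```

View pics/side2.png

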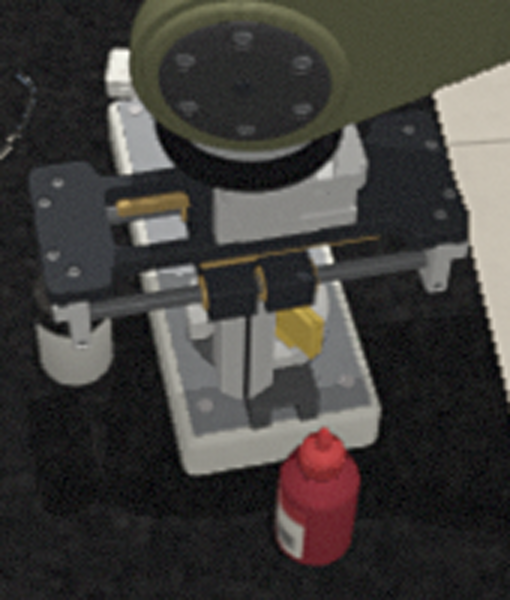

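The fingertips are down beside the wing on its far (wing_b) face, at about (248,395) in the crop, just over the keeper. The wing is at (300,330). Next is the first part of the arc.

```bash
python3 -m creep '{"hand":[1,1,1,1,1,1,1,1],"slide":[[0,-0.007,0.004],[0,-0.015,0.009],[0,-0.021,0.009],[0,-0.026,0.0105],[0,-0.030,0.012],[0,-0.034,0.0145],[0,-0.038,0.0175],[0,-0.038,0.0175]],"spin":[0,0,0,0,0,0,0,0]}'
python3 - <<'E'
from h import *
o=ctrl.get_obs();print(w2b(o["ee_pos"]),o["force"])
im=ctrl.camera("side")[:,:,::-1]
cv2.imwrite("pics/side3.png",cv2.resize(im[190:390,270:440],None,fx=3,fy=3,interpolation=cv2.INTER_CUBIC))
E
```

```text
time_s: 3.08
ee_pos: [0.4848, -0.0683, 0.0765]
eef_rot: [-1.631, 1.571, -3.098]
force: [-0.2, 1.0, -0.7]
grip_width: 0.0005
[0.03195032 0.01497418] [-0.1902139   1.01666055 -0.72716187]
```

View pics/side3.png

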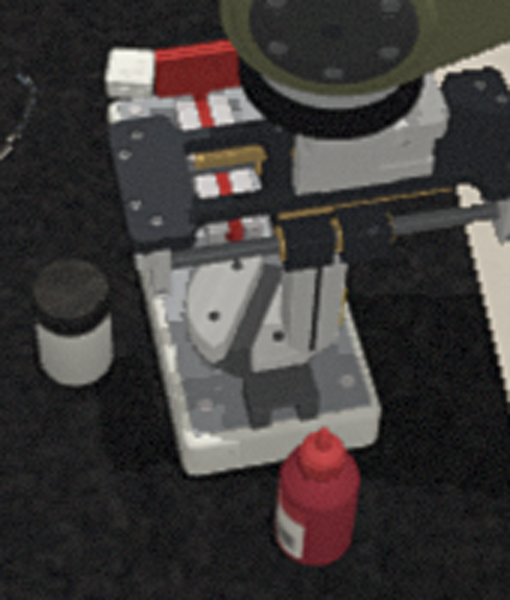

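The disc has turned partway: its slot now runs from (268,270) to (240,365) in the crop, about 35° short. The base hasn't moved, and the force is about 1 N. I'll continue the arc to the flush position.

```bash
python3 -m creep '{"hand":[1,1,1,1,1,1,1,1],"slide":[[0,-0.003,0.004],[0,-0.006,0.0076],[0,-0.007,0.0106],[0,-0.008,0.0136],[0,-0.009,0.017],[0,-0.0095,0.019],[0,-0.0095,0.019],[0,-0.0095,0.019]],"spin":[0,0,0,0,0,0,0,0]}'
python3 - <<'E'
from h import *
o=ctrl.get_obs();print(w2b(o["ee_pos"]),o["force"])
im=ctrl.camera("side")[:,:,::-1]
cv2.imwrite("pics/side4.png",cv2.resize(im[190:390,270:440],None,fx=3,fy=3,interpolation=cv2.INTER_CUBIC))
E
```

```text
time_s: 3.8
ee_pos: [0.4778, -0.0879, 0.0764]
eef_rot: [-0.873, 1.571, -2.339]
force: [0.3, 0.2, 0.2]
grip_width: 0.0005
[0.01313937 0.02393876] [0.28923727 0.20889337 0.17740342]
```

View pics/side4.png

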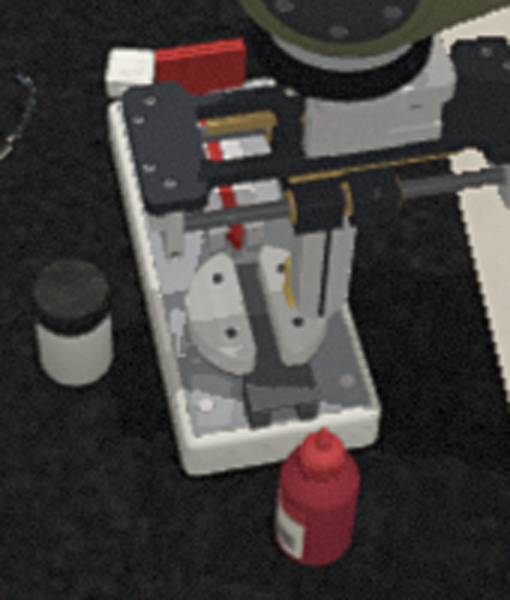

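The slot now runs along the bar line, from about (248,258) to (273,356) in the crop, and the bar tip is at (236,238). I'll measure the angle from its edges.

Run:
```python
from h import *
S=lambda x,y,z: ray("side",270+(x+.5)/3-.5,190+(y+.5)/3-.5,z)
for a,b in(((236,265),(257,348)),((263,255),(291,360))):
    p,q=S(*a,.059),S(*b,.059);print(p.round(4),q.round(4),np.degrees(np.arctan2(*(q-p)[[1,0]])),w2b(p),w2b(q))
# bar & guide direction in initial side image
s=lambda x,y,z: ray("side",270+(x+.5)/3-.5,190+(y+.5)/3-.5,z)
p,q=s(203,103,.056),s(234,235,.056);print("bar",np.degrees(np.arctan2(*(q-p)[[1,0]])),w2b(p),w2b(q))
p,q=s(110,110,.0415),s(185,470,.0415);print("edge",np.degrees(np.arctan2(*(q-p)[[1,0]])))
im=cv2.imread("pics/side4.png");cv2.imwrite("pics/side4z.png",cv2.resize(im[220:400,150:380],None,fx=3,fy=3,interpolation=cv2.INTER_CUBIC))
```

```text
[ 0.5139 -0.1213  0.059 ] [ 0.5089 -0.0695  0.059 ] 95.44516298417909 [-0.02376991 -0.00843053] [ 0.02824395 -0.00893423]
[ 0.4993 -0.1264  0.059 ] [ 0.4931 -0.061   0.059 ] 95.39624024990665 [-0.02738412  0.00657346] [0.0383411  0.00588085]
bar 94.52683091935255 [-0.14058807 -0.00239755] [-0.04536499 -0.00484643]
edge 95.5311981235437
```

View pics/side4z.png

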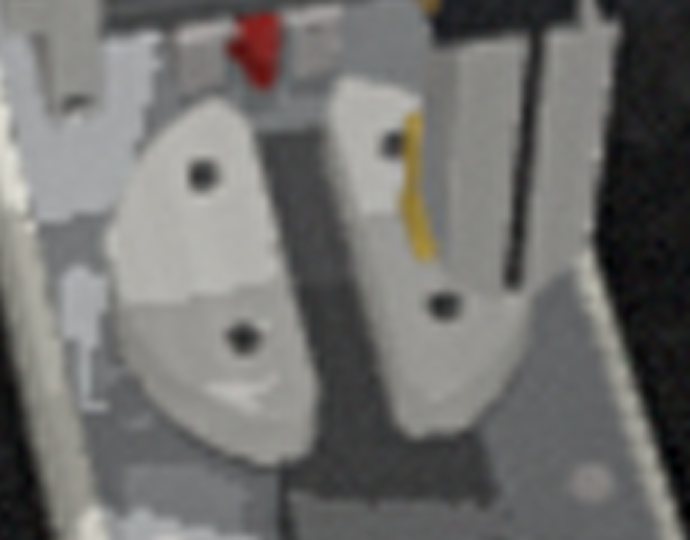

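The slot reads 95.4° against about 95.5–96° for the base and bar, so it is aligned to within 1°. I'll back off from the wing, rise, and go round behind the plate.

```bash
python3 -m creep '{"hand":[1,1,1,1,1,1,1,1],"slide":[[0,0,-0.004],[0,0,-0.012],[-0.01,0,-0.015],[-0.035,0,-0.015],[-0.055,0,-0.015],[-0.068,0,-0.015],[-0.07,0,-0.015],[-0.07,0,-0.015]],"spin":[0,0,0,0,0,0,0,0]}'
python3 - <<'E'
from h import *
o=ctrl.get_obs();R=Rt();print(w2b(o["ee_pos"]),w2b([.518,-.244]),np.degrees(np.arctan2(R[1,1:],R[0,1:])))
print("slide",slide_to(-.182,0,o["ee_pos"][2]))
E
```

```text
time_s: 4.52
ee_pos: [0.4766, -0.0725, 0.1473]
eef_rot: [1.231, 1.569, -0.236]
force: [-0.4, 0.5, 0.7]
grip_width: 0.0004
[0.02861526 0.02356796] [-0.14627086  0.00029106] [  5.98605586 -84.01400101]
slide [1.64363551e-04 2.36191813e-02 2.10609454e-01]
```

```bash
python3 -m creep '{"hand":[1,1,1,1,1,1,1,1,1,1],"slide":[[0,0.002,0.012],[0,0.005,0.04],[0,0.009,0.075],[0,0.013,0.11],[0,0.017,0.145],[0,0.02,0.178],[0,0.023,0.2],[0,0.0236,0.2106],[0,0.0236,0.2106],[0,0.0236,0.2106]],"spin":[0,0,0,0,0,0,0,0,0,0]}'
python3 - <<'E'
from h import *
o=ctrl.get_obs();print(w2b(o["ee_pos"]),o["force"],slide_to(-.182,0,.075))
im=ctrl.camera("side")[:,:,::-1]
cv2.imwrite("pics/side5.png",cv2.resize(im[150:390,260:430],None,fx=2.5,fy=2.5,interpolation=cv2.INTER_CUBIC))
im=ctrl.camera("top")[:,:,::-1]
cv2.imwrite("pics/top5.png",cv2.resize(im[200:350,210:470],None,fx=3,fy=3,interpolation=cv2.INTER_CUBIC))
E
```

```text
time_s: 5.35
ee_pos: [0.5212, -0.2794, 0.1455]
eef_rot: [-2.321, 1.569, 2.495]
force: [-0.4, -0.6, 0.2]
grip_width: 0.0006
[-0.18184669  0.00082118] [-0.42890493 -0.57632039  0.20985557] [0.07050067 0.00090693 0.00023217]
```

View pics/side5.png

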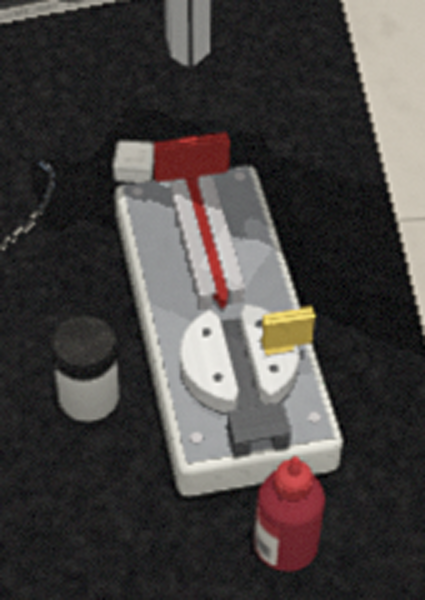

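View pics/top5.png

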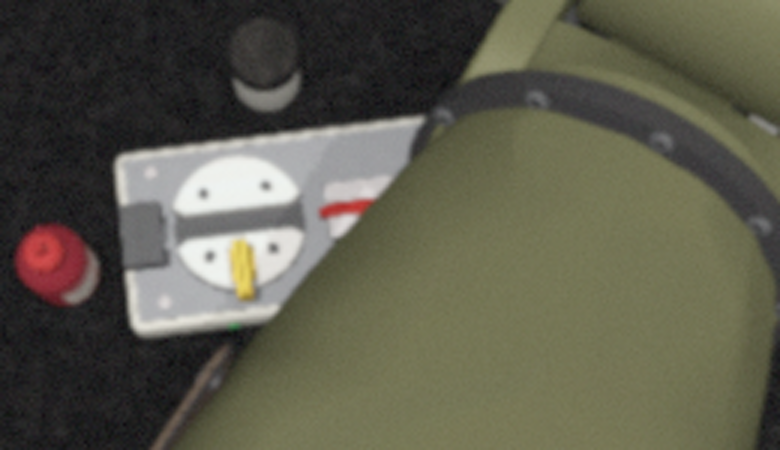

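The slot lines up with the bar in both views: in the top crop it runs from (180,227) to (300,215), with the bar at (345,208). The fingers stand behind the plate, so I'll descend.

```bash
python3 -m creep '{"hand":[1,1,1,1,1,1],"slide":[[0.01,0,0],[0.03,0.001,0],[0.05,0.001,0],[0.065,0.001,0],[0.07,0.001,0],[0.07,0.001,0]],"spin":[0,0,0,0,0,0]}'
python3 - <<'E'
from h import *
o=ctrl.get_obs();print(w2b(o["ee_pos"]),o["force"])
im=ctrl.camera("side")[:,:,::-1]
cv2.imwrite("pics/side6.png",cv2.resize(im[150:390,260:430],None,fx=2.5,fy=2.5,interpolation=cv2.INTER_CUBIC))
E
```

```text
time_s: 5.95
ee_pos: [0.5221, -0.2787, 0.0751]
eef_rot: [-2.234, 1.568, 2.583]
force: [-0.5, 0.2, -0.9]
grip_width: 0.0004
[-1.81222673e-01 -1.68823849e-04] [-0.46647337  0.17368566 -0.91918355]
```

View pics/side6.png

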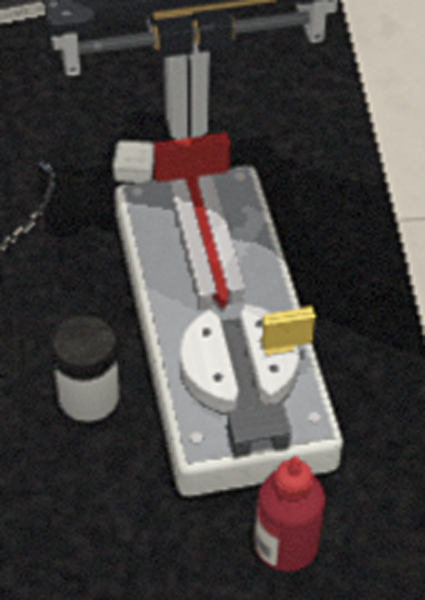

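The fingers are down behind the plate, centred on it and clear of the cover box. Next I push along tool -z.

```bash
python3 -m creep '{"hand":[1,1,1,1,1,1,1,1,1,1],"slide":[[0,0,-0.006],[0,0,-0.012],[0,0,-0.017],[0,0,-0.022],[0,0,-0.028],[0,0,-0.034],[0,0,-0.040],[0,0,-0.046],[0,0,-0.052],[0,0,-0.052]],"spin":[0,0,0,0,0,0,0,0,0,0]}'
python3 - <<'E'
from h import *
o=ctrl.get_obs();print(w2b(o["ee_pos"]),o["force"])
im=ctrl.camera("side")[:,:,::-1]
cv2.imwrite("pics/side7.png",cv2.resize(im[150:390,260:430],None,fx=2.5,fy=2.5,interpolation=cv2.INTER_CUBIC))
E
```

```text
time_s: 6.83
ee_pos: [0.5171, -0.2268, 0.0764]
eef_rot: [-2.511, 1.57, 2.306]
force: [0.2, 0.3, 0.9]
grip_width: 0.0004
[-0.12911748 -0.00059931] [0.21333005 0.25469326 0.93873333]
```

View pics/side7.png

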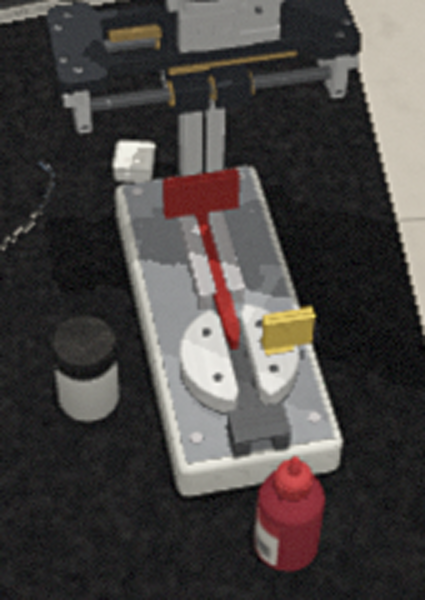

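The bar has entered the slot with its tip at (235,345), and nothing else has moved. I'll continue to just short of home.

```bash
python3 -m creep '{"hand":[1,1,1,1,1,1,1,1,1,1,1,1],"slide":[[0,0,-0.005],[0,0,-0.010],[0,0,-0.016],[0,0,-0.022],[0,0,-0.028],[0,0,-0.034],[0,0,-0.040],[0,0,-0.046],[0,0,-0.051],[0,0,-0.055],[0,0,-0.058],[0,0,-0.058]],"spin":[0,0,0,0,0,0,0,0,0,0,0,0]}'
python3 - <<'E'
from h import *
o=ctrl.get_obs();print(w2b(o["ee_pos"]),o["force"])
im=ctrl.camera("side")[:,:,::-1]
cv2.imwrite("pics/side8.png",cv2.resize(im[150:390,260:430],None,fx=2.5,fy=2.5,interpolation=cv2.INTER_CUBIC))
E
```

```text
time_s: 7.88
ee_pos: [0.5113, -0.1697, 0.0765]
eef_rot: [2.616, 1.571, 1.15]
force: [-0.8, 0.7, -0.0]
grip_width: 0.0004
[-0.07168371 -0.00077148] [-0.80374646  0.66773814 -0.04955632]
```

View pics/side8.png

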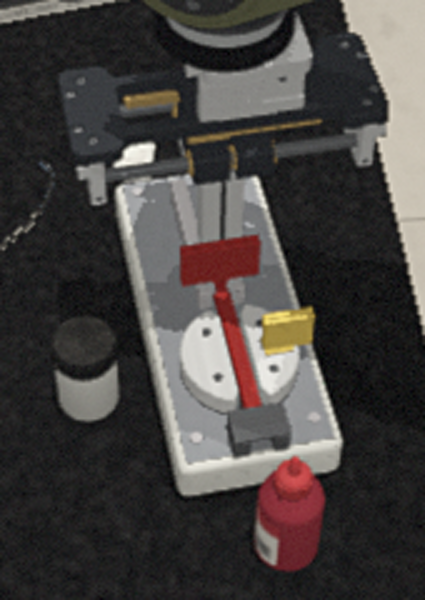

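The tip is at the keeper, about (250,405), with roughly 10 mm left. I'll go in small steps and watch the force.

```bash
python3 -m creep '{"hand":[1,1,1,1,1,1],"slide":[[0,0,-0.0015],[0,0,-0.003],[0,0,-0.0045],[0,0,-0.006],[0,0,-0.007],[0,0,-0.007]],"spin":[0,0,0,0,0,0]}'
python3 - <<'E'
from h import *
o=ctrl.get_obs();print(w2b(o["ee_pos"]),o["force"])
E
```

```text
time_s: 8.43
ee_pos: [0.5106, -0.1632, 0.0765]
eef_rot: [1.693, 1.571, 0.226]
force: [-0.1, -0.7, 0.1]
grip_width: 0.0002
[-0.0651158  -0.00074975] [-0.1128228  -0.69131058  0.11798503]
```

```bash
python3 -m creep '{"hand":[1,1,1],"slide":[[0,0,-0.001],[0,0,-0.002],[0,0,-0.002]],"spin":[0,0,0]}';python3 -m creep '{"hand":[1,1],"slide":[[0,0,-0.001],[0,0,-0.001]],"spin":[0,0]}'
python3 - <<'E'
from h import *
o=ctrl.get_obs();print(w2b(o["ee_pos"]),o["force"])
E
```

```text
time_s: 8.68
ee_pos: [0.5104, -0.1623, 0.0765]
eef_rot: [0.254, 1.569, -1.213]
force: [1.3, -9.1, -2.2]
grip_width: 0.0005
time_s: 8.85
ee_pos: [0.5104, -0.162, 0.0766]
eef_rot: [0.257, 1.567, -1.21]
force: [2.3, -15.2, -3.5]
grip_width: 0.0001
[-0.06397305 -0.0007562 ] [  2.27616091 -15.17821695  -3.48613075]
```

The force jumped to 15 N with almost no movement, at -64 mm against about -62 expected for the end stop. That is still below the 20 N at which the shaker slides. I'll back off, rise and look.

```bash
python3 -m creep '{"hand":[1,1,1,1,1,1,1,1,1,1],"slide":[[0,0,0.003],[0,0,0.010],[0,0,0.016],[-0.01,0,0.02],[-0.03,0,0.03],[-0.06,0,0.05],[-0.09,0,0.08],[-0.10,0,0.11],[-0.10,0,0.13],[-0.10,0,0.13]],"spin":[0,0,0,0,0,0,0,0,0,0]}'
python3 - <<'E'
from h import *
o=ctrl.get_obs();print(w2b(o["ee_pos"]),o["force"])
im=ctrl.camera("side")[:,:,::-1];cv2.imwrite("pics/side9r.png",im)
cv2.imwrite("pics/side9.png",cv2.resize(im[190:390,270:410],None,fx=3,fy=3,interpolation=cv2.INTER_CUBIC))
im=ctrl.camera("top")[:,:,::-1];cv2.imwrite("pics/top9r.png",im)
cv2.imwrite("pics/top9.png",cv2.resize(im[220:330,210:440],None,fx=3.4,fy=3.4,interpolation=cv2.INTER_CUBIC))
E
```

```text
time_s: 9.68
ee_pos: [0.5236, -0.2932, 0.1779]
eef_rot: [0.774, 1.569, -0.696]
force: [-0.3, 0.5, -1.1]
grip_width: 0.0002
[-1.95781502e-01 -1.22782638e-04] [-0.27236399  0.5054974  -1.12033268]
```

View pics/side9.png

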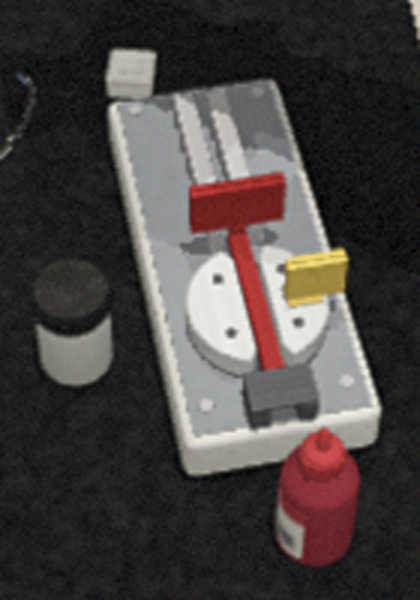

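View pics/top9.png

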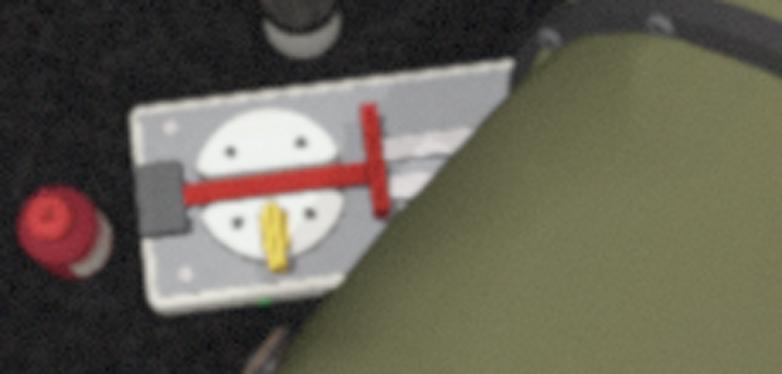

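Both views show the bar running through the disc into the keeper, with the base and bystanders at the same pixels as before. I'll measure the plate's travel and compare the static things.

Run:
```python
from h import *
Z=lambda x,y,z: ray("top",210+(x+.5)/3.4-.5,220+(y+.5)/3.4-.5,z)
for a,b in(((578,80),(370,105)),((592,185),(383,212))):
    p,q=Z(*a,.093),Z(*b,.093);print("top plate travel",np.linalg.norm(q-p)*1e3)
S=lambda x,y,z: ray("side",270+(x+.5)/3-.5,190+(y+.5)/3-.5,z)
for a,b in(((155,54),(190,189)),((243,40),(284,175))):
    p,q=S(*a,.093),S(*b,.093);print("side plate travel",np.linalg.norm(q-p)*1e3)
# static shift: phase correlation
for n,(x0,x1,y0,y1) in (("side",(280,400,300,392)),("side",(302,330,200,225)),("side",(275,312,270,325)),("top",(210,270,250,320))):
    a=cv2.imread(f"pics/{n}0.png",0)[y0:y1,x0:x1].astype(np.float32);b=cv2.imread(f"pics/{n}9r.png",0)[y0:y1,x0:x1].astype(np.float32)
    print(n,x0,cv2.phaseCorrelate(a,b,cv2.createHanningWindow(a.shape[::-1],cv2.CV_32F)))
# mask-based centroid of plate by top-edge
for k in(0,):
  for f in("top0","top9r"):
    im=cv2.imread(f"pics/{f}.png")[:,:,::-1];m=masks(im)["red"].astype(np.uint8);m[:, :300]=0;m[:240]=0
    N,l,s,c=cv2.connectedComponentsWithStats(m);print(f,[ (s[i],c[i].round(1)) for i in range(1,N) if s[i,4]>25])
```

```text
top plate travel 96.13426621724722
top plate travel 95.39367779151726
side plate travel 97.44094004883715
side plate travel 98.74187473889866
side 280 ((0.024809834585603596, 0.12450409739929569), 0.9390287362866931)
side 302 ((0.31407882131335896, 0.40629262601150984), 1.005529801527659)
side 275 ((-0.07708896847275426, 0.009946603188900838), 0.9683568616708119)
top 210 ((-0.10338764401342004, -0.08962032475695736), 0.9993788710346928)
top0 [(array([377, 244,   9,  31, 143], dtype=int32), array([381.1, 259. ])), (array([318, 261,  61,  11, 119], dtype=int32), array([348.8, 265.6]))]
top9r [(array([300, 252,  25,  31, 221], dtype=int32), array([315.3, 269. ]))]
```

Run:
```python
from h import *
im=cv2.imread("pics/top9r.png");cv2.imwrite("pics/top9z.png",cv2.resize(im[240:305,255:340],None,fx=9,fy=9,interpolation=cv2.INTER_CUBIC))
im=cv2.imread("pics/side9r.png");cv2.imwrite("pics/side9z.png",cv2.resize(im[240:335,325:390],None,fx=6,fy=6,interpolation=cv2.INTER_CUBIC))
# predicted home pixels (zoom coords) of plate top corners, using disc centre C0
for nm,z,x,y in (("plate top back+25",.093,-.054,.025),("back-25",.093,-.054,-.025),("front+25",.093,-.046,.025),("front-25",.093,-.046,-.025),("rim-36",.059,-.036,0),("rim+36",.059,.036,0)):
    for n,(a,b,k) in dict(top=(255,240,9),side=(325,240,6)).items():
        u=proj(n,[*b2w(x,y),z]);print(nm,n,((u-[a,b]+.5)*k-.5).round(0))
```

```text
plate top back+25 top [630. 379.]
plate top back+25 side [248.  37.]
back-25 top [594.  94.]
back-25 side [56. 67.]
front+25 top [583. 384.]
front+25 side [255.  61.]
front-25 top [548. 100.]
front-25 side [62. 90.]
rim-36 top [510. 283.]
rim-36 side [164. 188.]
rim+36 top [109. 332.]
rim+36 side [227. 417.]
```

View pics/top9z.png

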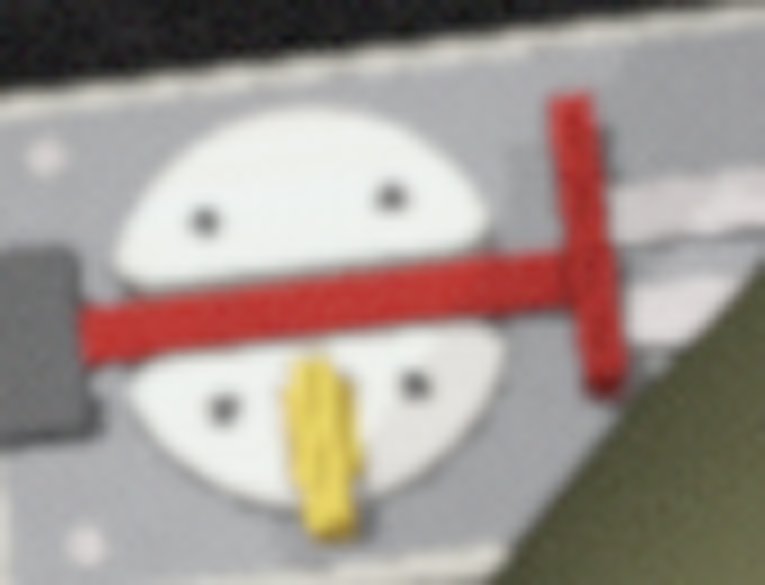

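View pics/side9z.png

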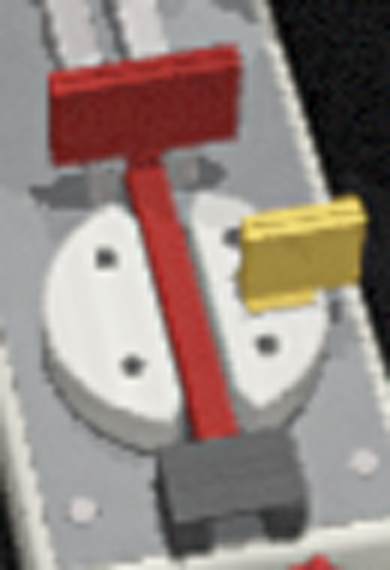

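In the top zoom the plate's top spans columns 548–595 at its far end, against 548–594 predicted for fully home. With the hard force rise at the stop, that confirms the bar is home. The robot is clear of everything, so I'll hand in.

Run:
```python
from station import ctrl
print(ctrl.hand_in(), ctrl.get_obs()["time_s"])
```

```text
the job is handed in; nothing more can be done
the job is handed in; nothing more can be done
```

The shaker's drive is locked and the job is handed in, at about 10 s of robot time. I pushed the yellow wing about 65° counter-clockwise with the closed fingertips. I then pushed the red plate from behind until the bar ran through the disc and stopped in the keeper.

**Last checks:**
- **Slot:** it measured 95.4°, against about 95.5–96° for the base and bar.
- **End stop:** the force rose to about 15 N with almost no movement, which is below the 20 N at which the shaker slides.
- **Plate position:** it matches the predicted fully-home position in the top view to about 1 mm.
- **Surroundings:** the parts of the base, bottle, case and cover box that I compared had shifted by less than about half a pixel. The gripper is clear of everything.

**One disagreement:** comparing the plate before and after gave a travel of 95–99 mm, not 100 mm. I put this down to edge-picking error and the "about 0" start, because the final position and the force at the stop both indicate fully home.

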